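# Make up two model-railway kits

### The job

Make up the two kits on the layout bench: the siding-end kit goes in the three-bay tray, with the piece of track in the long bay and the buffer stop and the short riser block in the two square bays, one in each (either way round); the trestle kit goes in the two-bay tray, with the tall riser block and the steel angle bracket one in each bay (either way round). Everything must finish inside its bay, flat on the tray's floor and the same way up as it stood on the bench. Leave the glue bottle, the roll of tape and the screwdriver where they are.

Things in the scene. Friction and masses are not known exactly. Their poses are not given: they have to be found in the camera images.
- track: piece of model track on a pine batten: batten 100 x 40 mm and 20 mm high, black sleepers and two thin steel rails (16 mm apart) on top, 24.5 mm high in all. Origin: centre of its underside; x along the rails, z up. The sides of the batten (40 mm across y) are the place to grip. 70 g.
- buffer_stop: model buffer stop: dark wooden foot 36 mm (x) x 48 mm (y) x 8 mm, two dark steel uprights with braces, and a dark wooden cross beam 48 mm long along y, 16 mm thick, from 30 to 44 mm height (the top). Origin: centre of its underside, z up; the beam's centre is straight above it. Can be gripped by the two ends of the beam (48 mm across y). 60 g.
- riser_short: short riser, a plain pine block 32 x 32 mm, 32 mm high. Origin: centre of its underside, z up; sides square to x and y. 20 g.
- riser_tall: tall riser, a plain pine block 44 x 44 mm standing 64 mm high. Origin: centre of its underside, z up; sides square to x and y. 65 g.
- bracket: steel angle bracket (L shape) of 5 mm plate, 32 mm wide along y: a flat foot 46 mm long along x lying on the bench, and a leg standing up at the foot's +x end (leg's middle 20.5 mm in +x from the origin), top at 50 mm height. A small rib in the inner corner. Origin: centre of the foot's underside, z up. The leg can be gripped across its width (32 mm across y). 70 g.
- tray3: three-bay kit tray, fixed to the bench: 144 mm (x) x 170 mm (y), brown, floor 3 mm thick, divided and edged by 4 mm wide dark strips whose tops are 9 mm above the bench (6 mm above the floor). Origin: centre of its underside, z up. One long bay, 136 mm (x) x 92 mm (y) inside, centred at x 0, y +35 mm; two square bays, 66 x 66 mm inside, centred at x -35 and x +35 mm, both at y -48 mm.
- tray2: two-bay kit tray, fixed to the bench: 144 mm (x) x 74 mm (y), brown, floor 3 mm thick, divided and edged by 4 mm wide dark strips whose tops are 9 mm above the bench (6 mm above the floor). Origin: centre of its underside, z up. Two square bays, 66 x 66 mm inside, centred at x -35 and x +35 mm, y 0.
- glue: bystander: white glue bottle with a red cap, 56 mm diameter, 150 mm tall, standing. Origin: centre of its underside.
- tape: bystander: roll of green tape lying flat, 84 mm outer and 56 mm inner diameter, 20 mm high. Origin: centre of its underside.
- screwdriver: bystander: screwdriver with a red handle, about 200 mm long, handle about 26 mm thick, lying along x; origin at its middle, on the bench. x points along it from handle to tip.
Mind the look-alikes: they are no part of the job. Leave any green, turquoise or yellow look-alike of the track alone.

How it is judged:
At the end, for the whole second after the job is handed in: Track in the long bay, buffer stop and short riser one in each square bay of the three-bay tray; tall riser and bracket one in each bay of the two-bay tray. Origins inside the bays, within 2 mm of the tray floor, upright within 0.05 rad, at rest (20 mm/s, 0.2 rad/s) (x of track in the frame of tray3 between -0.066 and 0.066 m and y of track in the frame of tray3 between -0.008 and 0.078 m and ((x of buffer_stop in the frame of tray3 between -0.066 and -0.004 m and y of buffer_stop in the frame of tray3 between -0.078 and -0.018 m and x of riser_short in the frame of tray3 between 0.004 and 0.066 m and y of riser_short in the frame of tray3 between -0.078 and -0.018 m) or (x of buffer_stop in the frame of tray3 between 0.004 and 0.066 m and y of buffer_stop in the frame of tray3 between -0.078 and -0.018 m and x of riser_short in the frame of tray3 between -0.066 and -0.004 m and y of riser_short in the frame of tray3 between -0.078 and -0.018 m)) and ((x of riser_tall in the frame of tray2 between -0.066 and -0.004 m and y of riser_tall in the frame of tray2 between -0.031 and 0.031 m and x of bracket in the frame of tray2 between 0.004 and 0.066 m and y of bracket in the frame of tray2 between -0.031 and 0.031 m) or (x of riser_tall in the frame of tray2 between 0.004 and 0.066 m and y of riser_tall in the frame of tray2 between -0.031 and 0.031 m and x of bracket in the frame of tray2 between -0.066 and -0.004 m and y of bracket in the frame of tray2 between -0.031 and 0.031 m)) and z of track in the frame of tray3 between -0.001 and 0.005 m and angle between each of track, buffer_stop, riser_short, riser_tall, bracket's own z axis and vertical below 0.05 rad and linear speed of each of track, buffer_stop, riser_short, riser_tall, bracket below 0.02 m/s and angular speed of each of track, buffer_stop, riser_short, riser_tall, bracket below 0.2 rad/s and z of buffer_stop in the frame of tray3 between -0.001 and 0.005 m and z of riser_short in the frame of tray3 between -0.001 and 0.005 m and z of riser_tall in the frame of tray2 between -0.001 and 0.005 m and z of bracket in the frame of tray2 between -0.001 and 0.005 m); the robot touches nothing.
It fails at once if the glue bottle is moved by more than 30 mm (distance of glue from where it was at the start of the episode above 0.03 m).
It fails at once if the roll of tape is moved by more than 30 mm (distance of tape from where it was at the start of the episode above 0.03 m).
It fails at once if the screwdriver is moved by more than 30 mm (distance of screwdriver from where it was at the start of the episode above 0.03 m).
It also fails if it takes over 139 s, if anything falls off the work surface, if the arm or the gripper's body presses on something with over 40 N, if the wrist force passes 120 N, or if a joint passes its speed limit or range.

### The arm

A 6-joint arm with a two-finger parallel gripper is mounted at the origin on the work surface. World frame = base frame: x ahead of the robot, y to its left, z up, the work surface at z = 0. Lengths are in m, angles in rad, forces in N, time in s.
With the tool pointing down it reaches from about 0.35 to 0.85 m from the base axis. Payload 8.1 kg.
Tool frame: the origin (TCP) lies at the very end of the fingers, on their centre line; the grasp point (between the pads) lies 19 mm behind it; z points along the fingers, y is the line along which they close (so a half turn about z gives the same grasp; the last joint's range is limited). The gripper opens to 93 mm and grips with 3 to 60 N. Pads are 15 mm wide; open, the fingers measure 128 mm over their backs; the gripper's body (75 mm by 188 mm) begins 65 mm behind the grasp point.
Start: joints at [-1.402, 0.13, 1.488, -0, 1.523, -0.085], TCP at [0.151, -0.581, 0.219] pointing down, gripper open.
Joint ranges: [-2.96, 2.96], [-0.89, 2.26], [0.02, 2.5], [-1.34, 4.48], [0, 2.73], [-2.66, 2.66]. Speed limits (rad/s): [2.39, 2.39, 2.79, 3.14, 3.14, 3.14].

### API

Orientations are given as a rotation vector (axis times angle).
In Python, from plant import monitor, eyes, ticket gives the robot as it stands.
- The arm moves only by the tool arm_command, never from a script. Its argument "deltas" is a list that holds one entry, the list of rows, each a list of 6 numbers: the shift along the world's x, y, z in cm, then the turn, a rotation vector about the world's x, y, z in degrees. In form: [[[tx, ty, tz, rx, ry, rz], ...]]. A call has 1 to 12 rows; each row shifts and turns the commanded pose from where the row before left it; what a row does not reach is not made up. A row lasts 1/12 s, in which the tool goes at most 41.7 mm and 7.16 degrees, less where a joint would pass 70% of its speed; a pose out of reach is approached as far as the arm can. A call is refused whole if a number of a shift passes 4.17 or a number of a turn 7.16, either way. A call with a gripper value outside its range is refused whole. "gripper" is the opening, from -1 (shut) to 1 (fully open), set as the call begins (left out, the last holds). The fingers move at their own pace and stop on an object; "squeeze" is the grip in N (left out, the last holds). Time passes only in rows, so rows that do not move let the fingers close. It gives the time, the measured TCP pose, the force, the opening and the grip force at its end, in the units of the state.
- monitor.read_state(): the state, without advancing time (a new reading comes with each control period).
- eyes.read_camera(name): name is "side" or "top"; returns the picture (400x640x3 uint8, blue, green, red); there is no depth.
- eyes.camera_model(name): a dict with "fx", "fy", "cx", "cy" (pixels), "rvec" (rotation vector, rad) and "tvec" (3), from world to camera coordinates, as OpenCV has them. Camera axes: x right, y down, z forward; pixel columns grow to the right and rows downward; lengths in m; the calibration is good to about 2 mm. A picture is of the moment at which its call begins. camera_model takes no time and is no camera call.
- ticket.close_job(): hands the job in; it is judged then, once.
The state is a dict: "t": time; "q": joint angles; "dq": joint speeds; "joint_torque": joint torques, N m; "tool_pos": TCP position; "orientation": TCP orientation; "force": force on the tool from outside, world axes, zero at the start; "wrist_torque": the same for the moment, N m; "opening": finger opening in m; "gripper_force": force on a finger pad.
Only numpy, scipy, OpenCV 4.12 (cv2) and the standard library are available. Lean on these libraries where they do the work, as an engineer would, in place of code of your own. Each camera call takes 0.05 s, during which the arm holds its last target. There are 200 camera calls.

## Working session

There is one attempt and no reset: what is moved stays moved. The work goes in short steps, Python scripts to look and compute and a tool call to move; the robot and the scene stay as the last step left them, time stands still between calls to the robot, and variables do not carry over. Pictures are saved under pics/ and viewed, at most 14 in all, crops included, and the job is handed in when it is done.

Besides the shell and the picture viewer there is one more tool, called after "Call:" as a command line: name --argument value ..., lists and objects as JSON in quotes. arm_command: Moves the arm, as the interface text tells. Its arguments: {"type":"object","properties":{"deltas":{"type":"array"},"gripper":{"type":"number"},"squeeze":{"type":"number"}},"required":["deltas"]}

```bash
mkdir -p pics; ls; python3 - <<'E'
from plant import monitor, eyes
import cv2
for n in("top","side"):
    cv2.imwrite(f"pics/{n}0.png",eyes.read_camera(n)); print(n,eyes.camera_model(n))
s=monitor.read_state(); print(s)
E
```

```text
pics
top {'fx': 371.0368896264654, 'fy': 371.0368896264654, 'cx': 321.6986718961771, 'cy': 197.06055585331336, 'rvec': array([ 2.16667243, -2.14801372,  0.12589715]), 'tvec': array([0.04402002, 0.5484856 , 0.98047284])}
side {'fx': 417.1470624725564, 'fy': 417.1470624725564, 'cx': 325.66611049233404, 'cy': 196.0593071526814, 'rvec': array([ 2.0795092 , -0.64734668,  0.31459494]), 'tvec': array([-0.42689636,  0.21619607,  0.67580739])}
{'t': 0.1, 'q': array([-1.40238908e+00,  1.31100159e-01,  1.48914880e+00,  2.50344123e-05,
        1.52301015e+00, -8.54067291e-02]), 'dq': array([-0.00011144, -0.00180457, -0.00249114, -0.0010863 ,  0.00088693,
        0.00042322]), 'joint_torque': array([ 1.46306033e-03, -5.61340249e+01, -4.93097520e+01,  7.71715539e-02,
        2.91189761e-02, -5.46853084e-05]), 'tool_pos': array([ 0.15059983, -0.58026662,  0.21769553]), 'orientation': array([-3.11467589e+00, -3.97407988e-01,  6.93220220e-05]), 'force': array([0.98542769, 0.09107339, 0.13653008]), 'wrist_torque': array([ 0.01493069, -0.01129459, -0.02319316]), 'gripper_force': 0.0, 'opening': 0.0929196006281429}
```

View pics/top0.png

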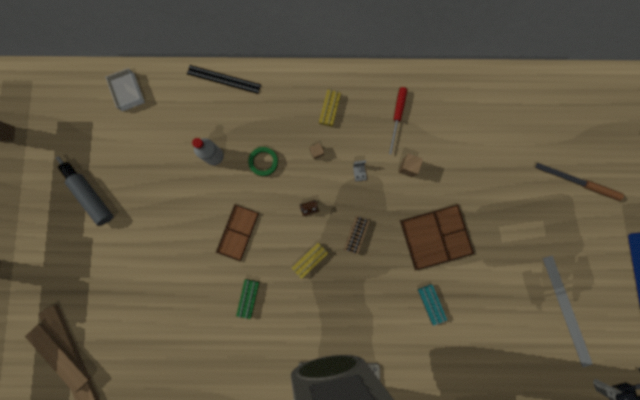

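View pics/side0.png

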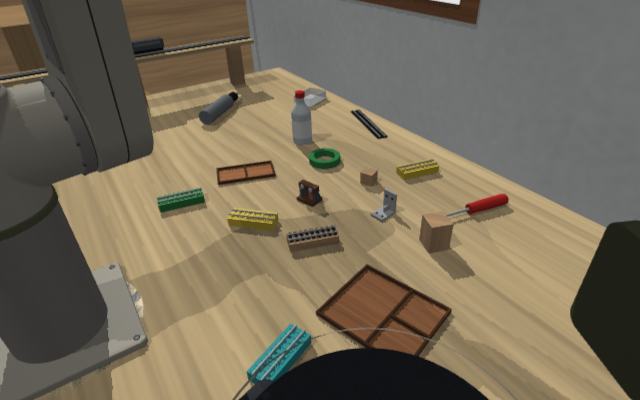

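The top view shows these track-shaped pieces: bare pine with black sleepers at (357,235), yellow at (330,107) and (310,260), green at (248,299) and turquoise at (432,305). Only the one at (357,235) fits the description. The others are:
- buffer stop (310,208)
- short riser (317,151)
- tall riser (410,163)
- bracket (361,170)
- tray2 (238,232)
- tray3 (437,237)
- glue (207,150), tape (263,161), screwdriver (398,118)

Next I'll take enlarged crops to confirm and measure.

```bash
python3 - <<'E'
import cv2
def crop(n,x,y,w,h,k,o):
    im=cv2.imread(f"pics/{n}0.png")[y:y+h,x:x+w]
    im=cv2.resize(im,None,fx=k,fy=k,interpolation=cv2.INTER_CUBIC)
    im=cv2.convertScaleAbs(im,alpha=1.6)
    for i in range(0,w,10):
        cv2.line(im,(i*k,0),(i*k,4 if (x+i)%50 else 12),(0,255,255),1)
        if i%20==0: cv2.putText(im,str(x+i),(i*k,22),0,.35,(0,255,255),1)
    for j in range(0,h,10):
        cv2.line(im,(0,j*k),(6,j*k),(0,255,255),1)
        if j%20==0: cv2.putText(im,str(y+j),(8,j*k+4),0,.35,(0,255,255),1)
    cv2.imwrite(f"pics/{o}.png",im)
crop("top",340,145,140,130,5-1+0,"x") 
crop("top",345,145,135,130,5,"cA")if 130*5<=600 else crop("top",345,150,135,120,5,"cA")
crop("top",215,140,150,120,5,"cB")
crop("side",280,160,175,100,4,"cC")
E
```

```text
(no output)
```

View pics/cA.png

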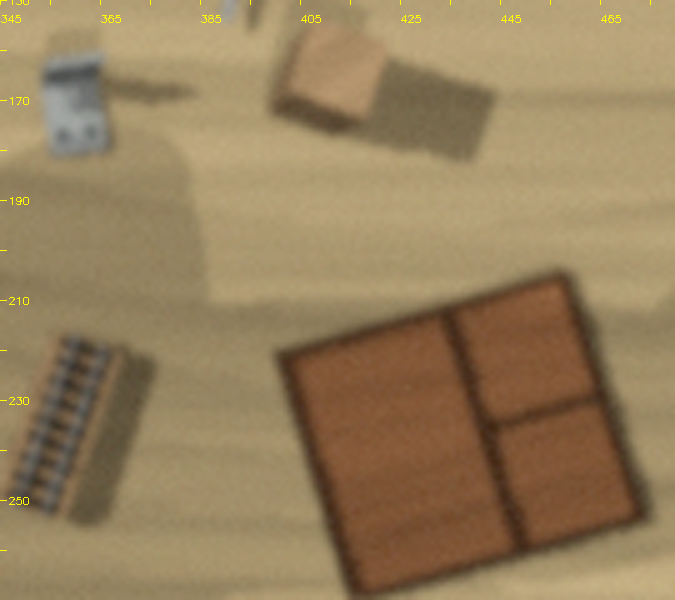

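View pics/cB.png

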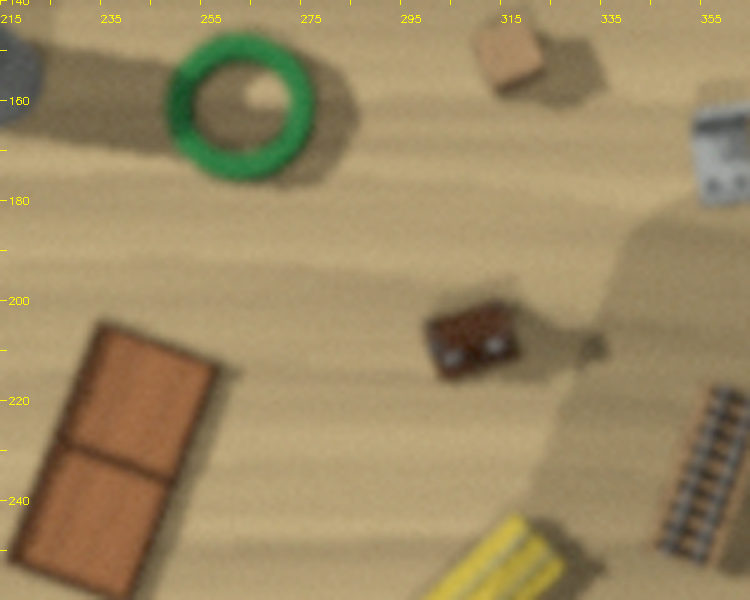

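View pics/cC.png

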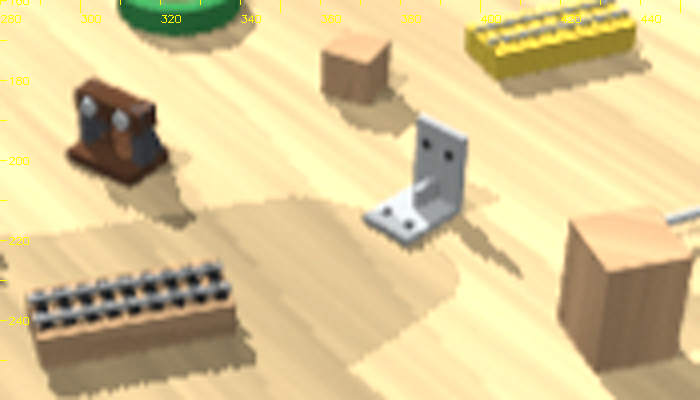

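The crops confirm the pieces. The pine track runs from (357,217) to (350,253). The bracket's leg is on the far (+x) side of its foot, and the buffer stop's beam lies mostly along y. I'll fit model corners to pixels in both views.

```bash
cat > fit.py <<'E'
import numpy as np, cv2
from scipy.optimize import least_squares
from plant import eyes
CM={n:eyes.camera_model(n) for n in("top","side")}
def proj(n,P):
    c=CM[n];K=np.array([[c['fx'],0,c['cx']],[0,c['fy'],c['cy']],[0,0,1.]])
    return cv2.projectPoints(np.float64(P).reshape(-1,3),c['rvec'],c['tvec'],K,None)[0][:,0]
def world(p,P):
    P=np.float64(P);c,s=np.cos(p[2]),np.sin(p[2])
    return np.c_[p[0]+c*P[:,0]-s*P[:,1],p[1]+s*P[:,0]+c*P[:,1],P[:,2]]
def fit(obs,p0):
    """obs: list of (cam, model pt, pixel)"""
    f=lambda p:np.concatenate([(proj(n,world(p,[m]))[0]-px)for n,m,px in obs])
    r=least_squares(f,p0,loss='soft_l1'); return r.x,r.fun.reshape(-1,2)
A=lambda u,v:np.array([345+u/5,150+v/5]); B=lambda u,v:np.array([215+u/5,140+v/5]); C=lambda u,v:np.array([280+u/4,160+v/4])
E
cat > m.py <<'E'
from fit import *
def box(a,b,z): return [(-a,-b,z),(a,-b,z),(a,b,z),(-a,b,z)]
O={}
h=box(.072,.085,.009)
# image up=+x, left=+y ; tray3: long bay (+y) left
O['tray3']=[('top',h[2],A(278,355)),('top',h[1],A(568,270)),('top',h[0],A(650,518)),('top',h[3],A(355,597))],(.5,-.3,.25)
h=box(.072,.037,.009)
O['tray2']=[('top',h[2],B(100,320)),('top',h[1],B(220,366)),('top',h[0],B(130,600)),('top',h[3],B(8,560))],(.5,.25,-.4)
h=box(.05,.02,.02)
O['track']=[('top',h[2],A(60,337)),('top',h[1],A(123,347)),('top',h[0],A(62,517)),('top',h[3],A(8,492)),
 ('side',h[3],C(28,293)),('side',h[0],C(44,343)),('side',h[1],C(236,303)),('side',(-.05,-.02,0),C(50,370)),('side',(.05,-.02,0),C(236,335))],(.5,-.05,-.3)
h=box(.022,.022,.064)
O['riser_tall']=[('top',h[2],A(304,22)),('top',h[1],A(388,50)),('top',h[0],A(368,118)),('top',h[3],A(285,93)),
 ('side',h[2],C(571,220)),('side',h[0],C(690,262)),('side',h[3],C(611,271)),('side',(-.022,.022,0),C(602,370)),('side',(-.022,-.022,0),C(685,355)),('side',(.022,.022,0),C(560,313))],(.65,-.2,-.3)
h=box(.016,.016,.032)
O['riser_short']=[('top',h[2],B(474,30)),('top',h[1],B(530,18)),('top',h[0],B(545,65)),
 ('side',h[2],C(322,52)),('side',h[1],C(391,40)),('side',h[0],C(391-26,65)),('side',h[2],C(322,52))],(.7,.05,.4)
b=lambda a,c:(a*.008,c*.024,.044); f=lambda a,c,z=.008:(a*.018,c*.024,z)
O['buffer']=[('top',b(1,1),B(427,322)),('top',b(1,-1),B(497,300)),
 ('side',b(-1,-1),C(140,117)),('side',b(1,-1),C(157,103)),('side',b(-1,1),C(76,90)),('side',b(1,1),C(93,78)),('side',f(-1,1),C(67,155)),('side',f(-1,-1,0),C(130,186)),('side',f(1,-1),C(168,156))],(.55,.06,.3)
g=lambda x,s,z:(x,s*.016,z)
O['bracket']=[('top',g(-.023,1,.005),A(52,153)),('top',g(-.023,-1,.005),A(110,150)),('top',g(.023,1,.05),A(42,62)),('top',g(.023,-1,.05),A(102,55)),
 ('side',g(-.023,1,.005),C(363,218)),('side',g(-.023,-1,.0),C(406,247)),('side',g(.018,1,.05),C(418,119)),('side',g(.018,-1,.05),C(461,140)),('side',g(.023,-1,0),C(463,208))],(.63,-.06,0)
import sys
if __name__=="__main__":
  for k,(o,p0) in O.items():
    p,r=fit(o,p0); print(k,p[:2].round(4),'yaw',np.degrees(p[2]).round(1),'dist',np.hypot(*p[:2]).round(3)); print('   ',r.round(1).tolist())
E
python3 m.py
```

```text
tray3 [ 0.4431 -0.2717] yaw 16.3 dist 0.52
    [[-0.2, -0.9], [0.1, -0.5], [0.2, 0.2], [-0.0, 1.5]]
tray2 [0.4512 0.2798] yaw -19.1 dist 0.531
    [[-0.1, -0.7], [0.7, -1.0], [0.1, 1.6], [-0.6, 0.4]]
track [ 0.4495 -0.0516] yaw -18.2 dist 0.452
    [[-0.2, -3.3], [1.1, -0.6], [2.0, 0.2], [-1.2, 0.5], [-0.7, -0.3], [-0.7, -0.3], [0.8, -0.1], [-1.5, 0.7], [0.8, -0.4]]
riser_tall [ 0.6425 -0.1983] yaw 66.0 dist 0.672
    [[-2.3, 11.1], [-12.7, -9.2], [6.4, -16.1], [16.7, 3.6], [1.0, -1.6], [2.4, -1.3], [-0.3, -0.6], [-2.0, 0.7], [-1.3, 1.5], [0.3, 0.7]]
riser_short [0.675  0.0603] yaw 35.0 dist 0.678
    [[0.1, 4.3], [-1.6, 0.3], [2.0, 0.2], [1.8, -5.1], [-2.8, 0.0], [0.1, 0.2], [1.8, -5.1]]
buffer [0.5237 0.0803] yaw 17.6 dist 0.53
    [[0.1, 0.9], [3.2, 0.1], [-0.2, -0.3], [0.1, 0.1], [-0.4, -0.4], [-0.0, -0.3], [-0.1, -1.6], [0.2, 0.7], [0.5, -1.9]]
bracket [ 0.6242 -0.0601] yaw 9.8 dist 0.627
    [[0.9, 0.1], [0.4, -1.1], [1.4, -0.9], [1.0, -1.4], [-0.7, -0.8], [-0.2, 0.0], [-1.2, -0.7], [-0.3, -0.2], [-1.0, 0.7]]
```

```bash
cat > m2.py <<'E'
from m import *
h=box(.022,.022,.064); k=box(.022,.022,0)
tall=[('top',A(304,22)),('top',A(388,50)),('top',A(368,118)),('top',A(285,93)),('side',C(571,220)),('side',C(690,262)),('side',C(611,271)),('side',C(602,370)),('side',C(685,355)),('side',C(560,313))]
short=[('top',B(474,30)),('top',B(530,18)),('top',B(545,65)),('side',C(322,52)),('side',C(391,40)),('side',C(366,72)),('side',C(322,92)),('side',C(367,103)),('side',C(384,85))]
def icp(obs,pts,p):
    for _ in range(8):
        W={n:proj(n,world(p,pts)) for n in CM}
        o=[(n,pts[np.argmin(np.linalg.norm(W[n]-px,axis=1))],px) for n,px in obs]
        p,r=fit(o,p)
    return p,r
def all_():
    P={}
    P['riser_tall'],r=icp(tall,h+k,np.array([.65,-.2,-.3])); print(r.round(1).tolist())
    P['riser_short'],r=min((icp(short,box(.016,.016,.032)+box(.016,.016,0),np.array([.675,.06,a])) for a in(.2,.5,.8,1.2)),key=lambda q:(q[1]**2).sum()); print(r.round(1).tolist())
    for n in('tray3','tray2','track','buffer','bracket'): P[n]=fit(*O[n])[0]
    return P
if __name__=="__main__":
    P=all_(); [print(n,p.round(4),np.degrees(p[2]).round(1)) for n,p in P.items()]
    M={'tray3':box(.072,.085,.009),'tray2':box(.072,.037,.009),'track':box(.05,.02,.02)+box(.05,.02,0),'riser_tall':h+k,'riser_short':box(.016,.016,.032)+box(.016,.016,0),
     'buffer':[b(*s) for s in((-1,-1),(1,-1),(1,1),(-1,1))]+box(.018,.024,0),'bracket':[(x,y,.05) for x,y in((.018,-.016),(.023,-.016),(.023,.016),(.018,.016))]+box(.023,.016,.005)}
    out=[]
    for n,(x,y,w,hh) in {'top':(215,140,265,130),'side':(280,160,175,100)}.items():
        s=750/w; im=cv2.resize(cv2.imread(f'pics/{n}0.png')[y:y+hh,x:x+w],None,fx=s,fy=s,interpolation=cv2.INTER_CUBIC)
        im=cv2.convertScaleAbs(im,alpha=1.6)
        for q in M:
            W=(proj(n,world(P[q],M[q]))-(x-.5,y-.5))*s
            for i in range(0,len(W),4): cv2.polylines(im,[np.int32(W[i:i+4])],True,(255,255,0) if i else (0,0,255),1)
        out.append(im)
    cv2.imwrite('pics/ov.png',cv2.resize(np.vstack(out),None,fx=.75,fy=.75) if sum(o.shape[0] for o in out)>600 else np.vstack(out))
E
python3 m2.py
```

```text
[[-1.6, 2.4], [2.1, -2.4], [0.2, -1.1], [1.5, -2.4], [0.2, -1.3], [1.9, -1.4], [-0.5, -0.3], [-2.2, 1.0], [-1.7, 1.3], [-0.4, 1.0]]
[[0.2, -0.0], [-0.3, 1.0], [1.1, -1.0], [-0.6, -0.9], [0.2, -0.2], [0.3, -2.4], [-0.9, 0.4], [-0.5, 1.2], [1.3, -0.3]]
riser_tall [ 0.6413 -0.1979 -0.3888] -22.3
riser_short [0.6827 0.0615 0.405 ] 23.2
tray3 [ 0.4431 -0.2717  0.2837] 16.3
tray2 [ 0.4512  0.2798 -0.3337] -19.1
track [ 0.4495 -0.0516 -0.3184] -18.2
buffer [0.5237 0.0803 0.3073] 17.6
bracket [ 0.6242 -0.0601  0.1713] 9.8
```

View pics/ov.png

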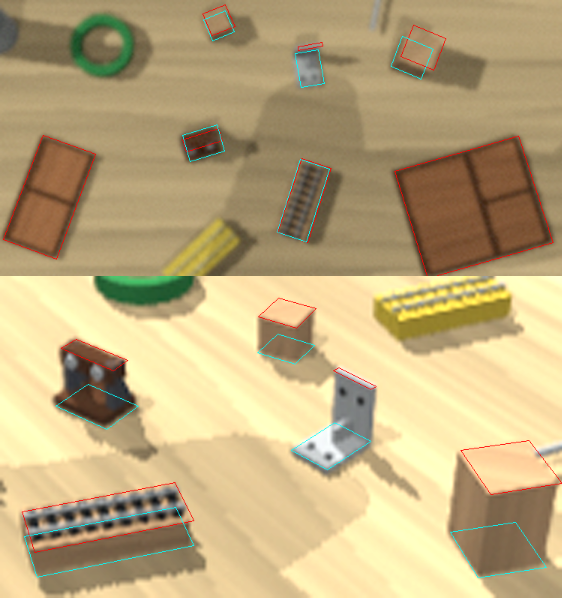

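The overlay agrees within about 2–3 mm: bases and tops sit on their edges, and the sizes match. Next I'll compute the waypoints and check clearance to the bystanders.

```bash
cat > plan.py <<'E'
from m2 import *
import io,contextlib
with contextlib.redirect_stdout(io.StringIO()): P=all_()
def ground(n,px,z):
    return least_squares(lambda q:proj(n,[[q[0],q[1],z]])[0]-px,[.5,0]).x
for k,px,z in(('glue cap',(198,143),.15),('tape',(263,161),.02),('sd tip',(391,153),.005),('sd shaft-handle',(399,122),.01)): print(k,ground('top',px,z).round(3))
def at(f,x,y): return world(P[f],[(x,y,0)])[0,:2]
W=[('start',(.1506,-.5803),14.5)]
d=lambda n:np.degrees(P[n][2])
for n,off,tr,loc in(('track',0,'tray3',(0,.035)),('buffer',0,'tray3',(.035,-.048)),('riser_short',0,'tray3',(-.035,-.048)),('riser_tall',0,'tray2',(-.035,0)),('bracket',.0205,'tray2',(.034,0))):
    W.append(('pick '+n,at(n,off,0),d(n))); W.append(('place '+n,at(tr,loc[0]+off,loc[1]),d(tr)))
for a,b in zip(W,W[1:]):
    q6=np.degrees(np.arctan2(b[1][1],b[1][0]))+90-b[2]
    print(b[0],np.round(b[1],4),'yaw %.1f'%b[2],'d cm',((np.array(b[1])-a[1])*100).round(1),'rz %.1f'%(b[2]-a[2]),'q6 %.0f'%q6)
E
python3 plan.py
```

```text
glue cap [0.665 0.354]
tape [0.65  0.214]
sd tip [ 0.68  -0.147]
sd shaft-handle [ 0.769 -0.171]
pick track [ 0.4495 -0.0516] yaw -18.2 d cm [29.9 52.9] rz -32.7 q6 102
place track [ 0.4333 -0.2381] yaw 16.3 d cm [ -1.6 -18.7] rz 34.5 q6 45
pick buffer [0.5237 0.0803] yaw 17.6 d cm [ 9.  31.8] rz 1.4 q6 81
place buffer [ 0.4901 -0.308 ] yaw 16.3 d cm [ -3.4 -38.8] rz -1.4 q6 42
pick riser_short [0.6827 0.0615] yaw 23.2 d cm [19.3 36.9] rz 6.9 q6 72
place riser_short [ 0.4229 -0.3276] yaw 16.3 d cm [-26.  -38.9] rz -6.9 q6 36
pick riser_tall [ 0.6413 -0.1979] yaw -22.3 d cm [21.8 13. ] rz -38.5 q6 95
place riser_tall [0.4181 0.2912] yaw -19.1 d cm [-22.3  48.9] rz 3.2 q6 144
pick bracket [ 0.6444 -0.0566] yaw 9.8 d cm [ 22.6 -34.8] rz 28.9 q6 75
place bracket [0.5026 0.2619] yaw -19.1 d cm [-14.2  31.9] rz -28.9 q6 137
```

Call:
arm_command --deltas '[[[1.25,2.2,0,0,0,-1.36],[1.25,2.2,0,0,0,-1.36],[1.25,2.2,0,0,0,-1.36],[1.25,2.2,0,0,0,-1.36],[1.25,2.2,0,0,0,-1.36],[1.25,2.2,0,0,0,-1.36],[1.25,2.2,0,0,0,-1.36],[1.25,2.2,0,0,0,-1.36],[1.25,2.2,0,0,0,-1.36],[1.25,2.2,0,0,0,-1.36],[1.25,2.2,0,0,0,-1.36],[1.25,2.2,0,0,0,-1.36]]]' --gripper 0.6 --squeeze 35

```text
t: 1.1
tool_pos: [0.3009, -0.3154, 0.2182]
orientation: [-3.141, 0.051, 0.001]
force: [0.4, -0.2, 0.6]
opening: 0.0744
gripper_force: 0.0
```

Call:
arm_command --deltas '[[[1.25,2.2,-1,0,0,-1.36],[1.25,2.2,-1,0,0,-1.36],[1.25,2.2,-1,0,0,-1.36],[1.25,2.2,-1,0,0,-1.36],[1.25,2.2,-1,0,0,-1.36],[1.25,2.2,-1,0,0,-1.36],[1.25,2.2,-1,0,0,-1.36],[1.25,2.2,-1,0,0,-1.36],[1.25,2.2,-1,0,0,-1.36],[1.25,2.2,-1,0,0,-1.36],[1.25,2.2,-1,0,0,-1.36],[1.25,2.2,-1,0,0,-1.36]]]'

```text
t: 2.1
tool_pos: [0.4508, -0.0515, 0.0979]
orientation: [3.102, -0.496, -0.001]
force: [0.5, 0.4, -0.9]
opening: 0.0745
gripper_force: 0.0
```

Call:
arm_command --deltas '[[[-0.1,0,-1.5,0,0,0],[0,0,-1.5,0,0,0],[0,0,-1.5,0,0,0],[0,0,-1.5,0,0,0],[0,0,-1.2,0,0,0],[0,0,-1.0,0,0,0],[0,0,-0.6,0,0,0],[0,0,-0.4,0,0,0],[0,0,0,0,0,0]]]'

```text
t: 2.85
tool_pos: [0.4492, -0.0527, 0.006]
orientation: [-3.102, 0.494, 0.002]
force: [0.0, 0.4, 0.6]
opening: 0.0745
gripper_force: 0.0
```

Call:
arm_command --deltas '[[[0,0,0,0,0,0],[0,0,0,0,0,0],[0,0,0,0,0,0],[0,0,0,0,0,0],[0,0,0,0,0,0],[0,0,0,0,0,0],[0,0,0,0,0,0],[0,0,0,0,0,0]]]' --gripper -1

```text
t: 3.52
tool_pos: [0.45, -0.0528, 0.007]
orientation: [-3.102, 0.494, -0.001]
force: [-0.5, 0.7, 3.3]
opening: 0.0399
gripper_force: 34.9
```

Call:
arm_command --deltas '[[[0,0,0.8,0,0,0],[0,0,1.6,0,0,0],[0,0,1.8,0,0,0],[0,0,1.8,0,0,0],[-0.1,-1,0,0,0,1.8],[-0.1,-1,0,0,0,1.8],[-0.1,-1,0,0,0,1.8],[-0.1,-1,0,0,0,1.8],[-0.1,-1,0,0,0,1.8],[-0.1,-1,0,0,0,1.8],[-0.1,-1,0,0,0,1.8],[-0.1,-1,0,0,0,1.8]]]'

```text
t: 4.52
tool_pos: [0.4414, -0.1332, 0.0669]
orientation: [3.14, -0.099, -0.001]
force: [0.5, 0.1, -1.6]
opening: 0.0395
gripper_force: 34.9
```

Call:
arm_command --deltas '[[[-0.1,-1.05,0,0,0,2],[-0.1,-1.05,0,0,0,2],[-0.1,-1.05,0,0,0,2],[-0.1,-1.05,0,0,0,2],[-0.1,-1.05,0,0,0,2],[-0.1,-1.05,0,0,0,2],[-0.1,-1.05,0,0,0,2],[-0.1,-1.05,0,0,0,2],[0,-1.05,0,0,0,2],[0,-1.05,0,0,0,2.1],[0,0,0,0,0,0]]]'

```text
t: 5.43
tool_pos: [0.4335, -0.2393, 0.0671]
orientation: [3.108, 0.449, -0.0]
force: [-0.3, 0.4, -0.6]
opening: 0.0397
gripper_force: 34.9
```

Call:
arm_command --deltas '[[[0,0.1,-1.2,0,0,0],[0,0,-1.2,0,0,0],[0,0,-1.2,0,0,0],[0,0,-0.8,0,0,0],[0,0,-0.6,0,0,0],[0,0,-0.4,0,0,0],[0,0,-0.2,0,0,0],[0,0,-0.1,0,0,0],[0,0,0,0,0,0]]]'

```text
t: 6.18
tool_pos: [0.4339, -0.2368, 0.0101]
orientation: [3.109, 0.448, 0.0]
force: [0.1, 0.4, -1.5]
opening: 0.0396
gripper_force: 34.9
```

Call:
arm_command --deltas '[[[0,0,0,0,0,0],[0,0,0,0,0,0],[0,0,0,0,0,0],[0,0,0,0,0,0],[0,0,1,0,0,0],[0,0,2,0,0,0],[0,0,3,0,0,0],[0,0,3,0,0,0]]]' --gripper 0.04

```text
t: 6.85
tool_pos: [0.4329, -0.2362, 0.1005]
orientation: [-3.108, -0.448, 0.002]
force: [1.1, -1.0, 0.2]
opening: 0.0484
gripper_force: 0.0
```

Call:
arm_command --deltas '[[[0.75,2.64,0,0,0,0.1],[0.75,2.64,0,0,0,0.1],[0.75,2.64,0,0,0,0.1],[0.75,2.64,0,0,0,0.1],[0.75,2.64,0,0,0,0.1],[0.75,2.64,0,0,0,0.1],[0.75,2.64,0,0,0,0.1],[0.75,2.64,0,0,0,0.1],[0.75,2.64,0,0,0,0.1],[0.75,2.64,0,0,0,0.1],[0.75,2.64,0,0,0,0.1],[0.75,2.64,0,0,0,0.1]]]' --gripper 0.6

```text
t: 7.85
tool_pos: [0.5241, 0.0814, 0.1006]
orientation: [3.104, 0.481, 0.001]
force: [0.1, 0.0, 0.4]
opening: 0.0743
gripper_force: 0.0
```

Call:
arm_command --deltas '[[[0,0,-1,0,0,0],[0,0,-1.5,0,0,0],[0,0,-1.5,0,0,0],[0,0,-1.5,0,0,0],[0,0,-1.2,0,0,0],[0,0,-0.8,0,0,0],[0,0,-0.5,0,0,0],[0,0,-0.2,0,0,0],[0,0,0,0,0,0]]]'

```text
t: 8.6
tool_pos: [0.5237, 0.0799, 0.0176]
orientation: [-3.105, -0.48, 0.0]
force: [0.6, -0.3, 0.5]
opening: 0.0743
gripper_force: 0.0
```

Call:
arm_command --deltas '[[[0,0,0,0,0,0],[0,0,0,0,0,0],[0,0,0,0,0,0],[0,0,0,0,0,0],[0,0,0,0,0,0],[0,0,0,0,0,0],[0,0,0,0,0,0]]]' --gripper -1

```text
t: 9.18
tool_pos: [0.524, 0.0801, 0.0181]
orientation: [-3.105, -0.481, -0.001]
force: [-0.5, 0.2, 3.4]
opening: 0.0477
gripper_force: 35.0
```

Call:
arm_command --deltas '[[[0,0,0.8,0,0,0],[0,0,1.6,0,0,0],[0,0,2,0,0,0],[0,0,2,0,0,0],[0,0,1.6,0,0,0],[-0.2,-2.28,0,0,0,0],[-0.2,-2.28,0,0,0,0],[-0.2,-2.28,0,0,0,0],[-0.2,-2.28,0,0,0,0],[-0.2,-2.28,0,0,0,0],[-0.2,-2.28,0,0,0,0],[-0.2,-2.28,0,0,0,0]]]'

```text
t: 10.18
tool_pos: [0.5093, -0.0807, 0.098]
orientation: [3.105, 0.481, -0.0]
force: [1.0, 0.5, 0.3]
opening: 0.048
gripper_force: 35.0
```

Call:
arm_command --deltas '[[[-0.2,-2.28,0,0,0,-0.1],[-0.2,-2.28,0,0,0,-0.1],[-0.2,-2.28,0,0,0,-0.1],[-0.2,-2.28,0,0,0,-0.1],[-0.2,-2.28,0,0,0,-0.1],[-0.2,-2.28,0,0,0,-0.1],[-0.2,-2.28,0,0,0,-0.1],[-0.2,-2.28,0,0,0,-0.1],[-0.2,-2.28,0,0,0,-0.1],[-0.2,-2.28,0,0,0,-0.1],[0,0,0,0,0,-0.2]]]'

```text
t: 11.1
tool_pos: [0.4889, -0.3114, 0.0982]
orientation: [3.108, 0.444, -0.0]
force: [0.8, 0.5, -0.3]
opening: 0.0475
gripper_force: 35.0
```

Call:
arm_command --deltas '[[[0.1,0.2,-1.2,0,0,0],[0,0,-1.5,0,0,0],[0,0,-1.5,0,0,0],[0,0,-1.2,0,0,0],[0,0,-1,0,0,0],[0,0,-0.6,0,0,0],[0,0,-0.4,0,0,0],[0,0,-0.2,0,0,0],[0,0,-0.1,0,0,0],[0,0,0,0,0,0]]]'

```text
t: 11.93
tool_pos: [0.4912, -0.3059, 0.0213]
orientation: [3.109, 0.448, 0.001]
force: [0.3, -0.1, -0.5]
opening: 0.0481
gripper_force: 35.0
```

Call:
arm_command --deltas '[[[0,0,0,0,0,0],[0,0,0,0,0,0],[0,0,0,0,0,0],[0,0,0,0,0,0],[0,0,1,0,0,0],[0,0,2,0,0,0],[0,0,2.5,0,0,0],[0,0,2.5,0,0,0]]]' --gripper 0.25

```text
t: 12.6
tool_pos: [0.4902, -0.3053, 0.1017]
orientation: [-3.109, -0.448, 0.001]
force: [-0.2, -1.0, 0.5]
opening: 0.0579
gripper_force: 0.0
```

Call:
arm_command --deltas '[[[1.2,2.29,0,0,0,0.42],[1.2,2.29,0,0,0,0.42],[1.2,2.29,0,0,0,0.42],[1.2,2.29,0,0,0,0.42],[1.2,2.29,0,0,0,0.42],[1.2,2.29,0,0,0,0.42],[1.2,2.29,0,0,0,0.42],[1.2,2.29,0,0,0,0.42],[1.2,2.29,0,0,0,0.42],[1.2,2.29,0,0,0,0.42],[1.2,2.29,0,0,0,0.42],[1.2,2.29,0,0,0,0.42]]]' --gripper 0.5

```text
t: 13.6
tool_pos: [0.6353, -0.0296, 0.1016]
orientation: [3.086, 0.585, 0.001]
force: [-0.2, -0.6, 0.3]
opening: 0.0697
gripper_force: 0.0
```

Call:
arm_command --deltas '[[[1.2,2.29,0,0,0,0.42],[1.2,2.29,0,0,0,0.42],[1.2,2.29,0,0,0,0.42],[1.2,2.29,0,0,0,0.42],[0,0,-1,0,0,0],[0,0,-2,0,0,0],[0,0,-2,0,0,0],[0,0,-1.8,0,0,0],[0,0,-1.2,0,0,0],[0,0,-0.6,0,0,0],[0,0,-0.3,0,0,0],[0,0,0,0,0,0]]]'

```text
t: 14.6
tool_pos: [0.6826, 0.0606, 0.0116]
orientation: [-3.078, -0.629, 0.0]
force: [-0.3, 0.2, 0.4]
opening: 0.0698
gripper_force: 0.0
```

Call:
arm_command --deltas '[[[0,0,0,0,0,0],[0,0,0,0,0,0],[0,0,0,0,0,0],[0,0,0,0,0,0],[0,0,0,0,0,0],[0,0,0,0,0,0],[0,0,0,0,0,0],[0,0,0,0,0,0]]]' --gripper -1

```text
t: 15.27
tool_pos: [0.6828, 0.0609, 0.0118]
orientation: [3.078, 0.63, 0.0]
force: [-1.2, -0.3, 1.9]
opening: 0.0317
gripper_force: 35.0
```

Call:
arm_command --deltas '[[[0,0,0.9,0,0,0],[0,0,2,0,0,0],[0,0,2.5,0,0,0],[0,0,2.8,0,0,0],[0,0,2.8,0,0,0],[-1.44,-2.16,0,0,0,-0.38],[-1.44,-2.16,0,0,0,-0.38],[-1.44,-2.16,0,0,0,-0.38],[-1.44,-2.16,0,0,0,-0.38],[-1.44,-2.16,0,0,0,-0.38],[-1.44,-2.16,0,0,0,-0.38],[-1.44,-2.16,0,0,0,-0.38]]]'

```text
t: 16.27
tool_pos: [0.5811, -0.0913, 0.1223]
orientation: [3.091, 0.558, 0.001]
force: [0.2, -1.1, 0.1]
opening: 0.0316
gripper_force: 35.0
```

Call:
arm_command --deltas '[[[-1.44,-2.16,0,0,0,-0.38],[-1.44,-2.16,0,0,0,-0.38],[-1.44,-2.16,0,0,0,-0.38],[-1.44,-2.16,0,0,0,-0.38],[-1.44,-2.16,0,0,0,-0.38],[-1.44,-2.16,0,0,0,-0.38],[-1.44,-2.16,0,0,0,-0.38],[-1.44,-2.16,0,0,0,-0.38],[-1.44,-2.16,0,0,0,-0.38],[-1.44,-2.16,0,0,0,-0.38],[-1.44,-2.16,0,0,0,-0.38],[0,0,0,0,0,0]]]'

```text
t: 17.27
tool_pos: [0.4213, -0.3314, 0.1224]
orientation: [3.109, 0.439, -0.001]
force: [-0.2, 0.6, -0.3]
opening: 0.032
gripper_force: 35.0
```

Call:
arm_command --deltas '[[[0,0,-1.2,0,0,0],[0,0,-2,0,0,0],[0,0,-2,0,0,0],[0,0,-1.8,0,0,0],[0,0,-1.4,0,0,0],[0,0,-1,0,0,0],[0,0,-0.6,0,0,0],[0,0,-0.4,0,0,0],[0,0,-0.2,0,0,0],[0,0,-0.1,0,0,0],[0,0,0,0,0,0]]]'

```text
t: 18.18
tool_pos: [0.4239, -0.3283, 0.0152]
orientation: [3.109, 0.445, 0.001]
force: [0.0, -0.5, -0.8]
opening: 0.0317
gripper_force: 35.0
```

Call:
arm_command --deltas '[[[0,0,0,0,0,0],[0,0,0,0,0,0],[0,0,0,0,0,0],[0,0,0,0,0,0],[0,0,1,0,0,0],[0,0,2,0,0,0],[0,0,2.5,0,0,0],[0,0,2.5,0,0,0],[0,0,2,0,0,0]]]' --gripper 0

```text
t: 18.93
tool_pos: [0.4239, -0.3284, 0.1175]
orientation: [3.108, 0.445, 0.002]
force: [-0.3, 0.2, -0.7]
opening: 0.0465
gripper_force: 0.0
```

Call:
arm_command --deltas '[[[1.81,1.09,0,0,0,-3.2],[1.81,1.09,0,0,0,-3.2],[1.81,1.09,0,0,0,-3.2],[1.81,1.09,0,0,0,-3.2],[1.81,1.09,0,0,0,-3.2],[1.81,1.09,0,0,0,-3.2],[1.81,1.09,0,0,0,-3.2],[1.81,1.09,0,0,0,-3.2],[1.81,1.09,0,0,0,-3.2],[1.81,1.09,0,0,0,-3.2],[1.81,1.09,0,0,0,-3.2],[1.81,1.09,0,0,0,-3.2]]]' --gripper 0.52

```text
t: 19.93
tool_pos: [0.6416, -0.1966, 0.1155]
orientation: [3.082, -0.607, 0.001]
force: [0.5, -0.2, -0.4]
opening: 0.0709
gripper_force: 0.0
```

Call:
arm_command --deltas '[[[0,0,0,0,0,0],[0,0,0,0,0,0]]]'

```text
t: 20.1
tool_pos: [0.6412, -0.1966, 0.1151]
orientation: [3.084, -0.599, 0.0]
force: [-0.1, -1.0, -0.5]
opening: 0.0705
gripper_force: 0.0
```

```bash
python3 - <<'E'
from plant import eyes
import cv2
im=eyes.read_camera("side"); cv2.imwrite("pics/s1.png",im)
c=cv2.resize(im[120:270,340:540],None,fx=3,fy=3,interpolation=cv2.INTER_CUBIC)
t=eyes.read_camera("top"); cv2.imwrite("pics/t1.png",t)
d=cv2.resize(t[185:275,365:485],None,fx=5,fy=5,interpolation=cv2.INTER_CUBIC)
cv2.imwrite("pics/s1c.png",c);cv2.imwrite("pics/t1c.png",cv2.convertScaleAbs(d,alpha=1.6))
E
```

```text
(no output)
```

View pics/s1.png

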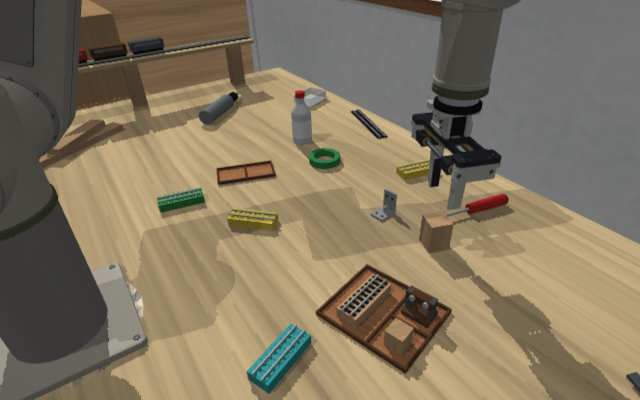

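View pics/t1c.png

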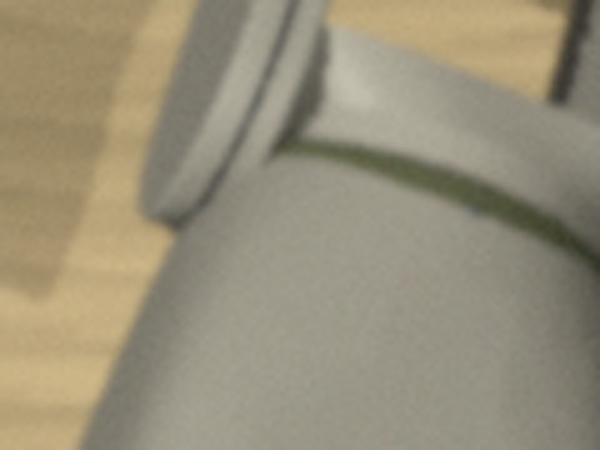

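The side view shows the track, buffer stop and short riser each in their bays, at (363,298), (421,302) and (398,335). The fingers are above the tall riser at (436,230), so I'll descend.

Call:
arm_command --deltas '[[[0,-0.1,-1,0,0,0],[0,0,-1.5,0,0,0],[0,0,-1.5,0,0,0],[0,0,-1.5,0,0,0],[0,0,-1.5,0,0,0],[0,0,-1.5,0,0,0],[0,0,-1,0,0,0],[0,0,-0.5,0,0,0],[0,0,0,0,0,0]]]'

```text
t: 20.95
tool_pos: [0.6395, -0.1976, 0.0124]
orientation: [-3.083, 0.602, 0.005]
force: [0.1, 0.6, 0.1]
opening: 0.0705
gripper_force: 0.0
```

Call:
arm_command --deltas '[[[0,0,0,0,0,0],[0,0,0,0,0,0],[0,0,0,0,0,0],[0,0,0,0,0,0],[0,0,0,0,0,0],[0,0,0,0,0,0],[0,0,0,0,0,0]]]' --gripper -1

```text
t: 21.53
tool_pos: [0.6414, -0.1984, 0.0156]
orientation: [3.083, -0.603, 0.002]
force: [0.1, 0.7, 5.7]
opening: 0.0443
gripper_force: 34.9
```

Call:
arm_command --deltas '[[[0,0,0.9,0,0,0],[0,0,2,0,0,0],[0,0,2.5,0,0,0],[0,0,2.8,0,0,0],[0,0,2.8,0,0,0],[0,0,1,0,0,0],[-0.93,2.04,0,0,0,0.17],[-0.93,2.04,0,0,0,0.17],[-0.93,2.04,0,0,0,0.17],[-0.93,2.04,0,0,0,0.17],[-0.93,2.04,0,0,0,0.17],[-0.93,2.04,0,0,0,0.17]]]'

```text
t: 22.53
tool_pos: [0.5837, -0.0748, 0.1336]
orientation: [-3.088, 0.575, 0.002]
force: [0.7, -0.6, -0.3]
opening: 0.0441
gripper_force: 34.9
```

Call:
arm_command --deltas '[[[-0.93,2.04,0,0,0,0.17],[-0.93,2.04,0,0,0,0.17],[-0.93,2.04,0,0,0,0.17],[-0.93,2.04,0,0,0,0.17],[-0.93,2.04,0,0,0,0.17],[-0.93,2.04,0,0,0,0.17],[-0.93,2.04,0,0,0,0.17],[-0.93,2.04,0,0,0,0.17],[-0.93,2.04,0,0,0,0.17],[-0.93,2.04,0,0,0,0.17],[-0.93,2.04,0,0,0,0.17],[-0.93,2.04,0,0,0,0.17]]]'

```text
t: 23.53
tool_pos: [0.4722, 0.1698, 0.1339]
orientation: [3.098, -0.52, -0.001]
force: [0.2, 0.3, -0.7]
opening: 0.0441
gripper_force: 34.9
```

Call:
arm_command --deltas '[[[-0.93,2.04,0,0,0,0.17],[-0.93,2.04,0,0,0,0.17],[-0.93,2.04,0,0,0,0.17],[-0.93,2.04,0,0,0,0.17],[-0.93,2.04,0,0,0,0.17],[-0.93,2.04,0,0,0,0.17],[0,0,0,0,0,0],[0,0,0,0,0,0]]]'

```text
t: 24.2
tool_pos: [0.4166, 0.2919, 0.1339]
orientation: [3.102, -0.489, -0.001]
force: [1.1, 0.3, -0.8]
opening: 0.0439
gripper_force: 34.9
```

Call:
arm_command --deltas '[[[0.1,0,-1.2,0,0,0],[0,0,-2,0,0,0],[0,0,-2,0,0,0],[0,0,-2,0,0,0],[0,0,-1.6,0,0,0],[0,0,-1,0,0,0],[0,0,-0.8,0,0,0],[0,0,-0.4,0,0,0],[0,0,-0.3,0,0,0],[0,0,-0.2,0,0,0],[0,0,0,0,0,0],[0,0,0,0,0,0]]]'

```text
t: 25.2
tool_pos: [0.419, 0.2917, 0.0203]
orientation: [-3.102, 0.492, -0.001]
force: [-0.3, 0.4, -0.7]
opening: 0.0438
gripper_force: 34.9
```

Call:
arm_command --deltas '[[[0,0,-0.1,0,0,0],[0,0,-0.1,0,0,0],[0,0,0,0,0,0]]]'

```text
t: 25.45
tool_pos: [0.4191, 0.2918, 0.0186]
orientation: [-3.102, 0.492, -0.002]
force: [-0.4, -0.6, 4.5]
opening: 0.0437
gripper_force: 34.9
```

Call:
arm_command --deltas '[[[0,0,0,0,0,0],[0,0,0,0,0,0],[0,0,0,0,0,0],[0,0,0,0,0,0],[0,0,1,0,0,0],[0,0,2,0,0,0],[0,0,2.5,0,0,0],[0,0,2.5,0,0,0],[0,0,2,0,0,0]]]' --gripper 0.25

```text
t: 26.2
tool_pos: [0.4189, 0.2917, 0.1203]
orientation: [-3.102, 0.492, -0.002]
force: [0.7, 0.3, 0.2]
opening: 0.058
gripper_force: 0.0
```

Call:
arm_command --deltas '[[[1.25,-1.93,0,0,0,1.55],[1.25,-1.93,0,0,0,1.55],[1.25,-1.93,0,0,0,1.55],[1.25,-1.93,0,0,0,1.55],[1.25,-1.93,0,0,0,1.55],[1.25,-1.93,0,0,0,1.55],[1.25,-1.93,0,0,0,1.55],[1.25,-1.93,0,0,0,1.55],[1.25,-1.93,0,0,0,1.55],[1.25,-1.93,0,0,0,1.55],[1.25,-1.93,0,0,0,1.55],[1.25,-1.93,0,0,0,1.55]]]' --gripper 0.4

```text
t: 27.2
tool_pos: [0.5691, 0.0588, 0.1184]
orientation: [-3.141, -0.017, -0.001]
force: [0.3, -0.0, -0.7]
opening: 0.0649
gripper_force: 0.0
```

Call:
arm_command --deltas '[[[1.25,-1.93,0,0,0,1.55],[1.25,-1.93,0,0,0,1.55],[1.25,-1.93,0,0,0,1.55],[1.25,-1.93,0,0,0,1.55],[1.25,-1.93,0,0,0,1.55],[1.25,-1.93,0,0,0,1.55],[0,0,-1.2,0,0,0],[0,0,-1.2,0,0,0],[0,0,-1.2,0,0,0],[0,0,0,0,0,0],[0,0,0,0,0,0]]]'

```text
t: 28.12
tool_pos: [0.6416, -0.0547, 0.0797]
orientation: [-3.129, -0.271, 0.006]
force: [-0.5, -0.5, 0.6]
opening: 0.0653
gripper_force: 0.0
```

Call:
arm_command --deltas '[[[0.1,-0.1,-0.8,0,0,0],[0,0,-1.2,0,0,0],[0,0,-1.2,0,0,0],[0,0,-1.2,0,0,0],[0,0,-0.9,0,0,0],[0,0,-0.5,0,0,0],[0,0,-0.2,0,0,0],[0,0,0,0,0,0],[0,0,0,0,0,0]]]'

```text
t: 28.87
tool_pos: [0.6448, -0.057, 0.0219]
orientation: [3.13, 0.27, 0.001]
force: [0.4, 0.4, -0.6]
opening: 0.0651
gripper_force: 0.0
```

Call:
arm_command --deltas '[[[0,0,0,0,0,0],[0,0,0,0,0,0],[0,0,0,0,0,0],[0,0,0,0,0,0],[0,0,0,0,0,0],[0,0,0,0,0,0],[0,0,0,0,0,0]]]' --gripper -1 --squeeze 45

```text
t: 29.45
tool_pos: [0.6446, -0.057, 0.0218]
orientation: [3.13, 0.27, 0.0]
force: [-0.4, 0.5, 1.0]
opening: 0.0313
gripper_force: 45.0
```

Call:
arm_command --deltas '[[[0,0,0.9,0,0,0],[0,0,2,0,0,0],[0,0,2.5,0,0,0],[0,0,2.6,0,0,0],[0,0,2,0,0,0],[-0.89,1.99,0,0,0,-1.8],[-0.89,1.99,0,0,0,-1.8],[-0.89,1.99,0,0,0,-1.8],[-0.89,1.99,0,0,0,-1.8],[-0.89,1.99,0,0,0,-1.8],[-0.89,1.99,0,0,0,-1.8],[-0.89,1.99,0,0,0,-1.8]]]'

```text
t: 30.45
tool_pos: [0.5817, 0.0832, 0.1223]
orientation: [-3.141, 0.078, -0.001]
force: [-0.5, 0.1, -0.4]
opening: 0.0311
gripper_force: 45.0
```

Call:
arm_command --deltas '[[[-0.89,1.99,0,0,0,-1.8],[-0.89,1.99,0,0,0,-1.8],[-0.89,1.99,0,0,0,-1.8],[-0.89,1.99,0,0,0,-1.8],[-0.89,1.99,0,0,0,-1.8],[-0.89,1.99,0,0,0,-1.8],[-0.89,1.99,0,0,0,-1.8],[-0.89,1.99,0,0,0,-1.8],[-0.89,1.99,0,0,0,-1.8],[0,0,0,0,0,0],[0,0,0,0,0,0]]]'

```text
t: 31.37
tool_pos: [0.5017, 0.2623, 0.1222]
orientation: [-3.099, 0.513, -0.001]
force: [-0.0, -0.3, -1.2]
opening: 0.0318
gripper_force: 45.0
```

```bash
python3 - <<'E'
from plant import eyes
import cv2
im=eyes.read_camera("side")
cv2.imwrite("pics/s2c.png",cv2.resize(im[60:210,180:380],None,fx=4,fy=4,interpolation=cv2.INTER_CUBIC))
E
```

```text
(no output)
```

View pics/s2c.png

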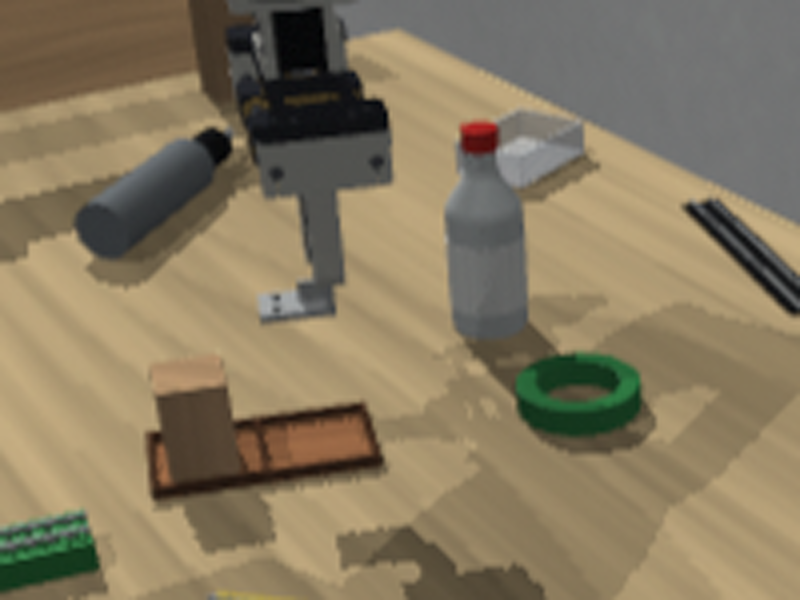

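The crop shows the tall riser standing in the left bay of tray2, at (195,420). The bracket is level in the grip at (295,300), so I'll lower it into the right bay.

Call:
arm_command --deltas '[[[0,0,-1.2,0,0,0],[0,0,-2,0,0,0],[0,0,-2,0,0,0],[0,0,-1.6,0,0,0],[0,0,-1.2,0,0,0],[0,0,-0.8,0,0,0],[0,0,-0.4,0,0,0],[0,0,-0.2,0,0,0],[0,0,-0.15,0,0,0],[0,0,0,0,0,0],[0,0,0,0,0,0]]]'

```text
t: 32.33
tool_pos: [0.5027, 0.2617, 0.027]
orientation: [-3.098, 0.517, -0.002]
force: [1.1, 0.3, -1.1]
opening: 0.031
gripper_force: 45.0
```

Call:
arm_command --deltas '[[[0,0,-0.1,0,0,0],[0,0,-0.1,0,0,0],[0,0,0,0,0,0]]]'

```text
t: 32.58
tool_pos: [0.5026, 0.2617, 0.0248]
orientation: [-3.098, 0.517, -0.002]
force: [0.4, -0.5, 1.6]
opening: 0.0312
gripper_force: 45.0
```

Call:
arm_command --deltas '[[[0,0,0,0,0,0],[0,0,0,0,0,0],[0,0,0,0,0,0],[0,0,0,0,0,0],[0,0,1,0,0,0],[0,0,2,0,0,0],[0,0,2.5,0,0,0],[0,0,2.5,0,0,0],[0,0,2.5,0,0,0]]]' --gripper 0

```text
t: 33.33
tool_pos: [0.5019, 0.2613, 0.1309]
orientation: [3.099, -0.517, -0.0]
force: [0.9, 0.6, 0.4]
opening: 0.0464
gripper_force: 0.0
```

Call:
arm_command --deltas '[[[0,-2,1,0,0,0],[0,-2,1,0,0,0],[0,-2,1,0,0,0],[0,-2,0,0,0,0],[0,-2,0,0,0,0],[0,-2,0,0,0,0],[0,-2,0,0,0,0],[0,-2,0,0,0,0],[0,-2,0,0,0,0],[0,-2,0,0,0,0],[0,0,0,0,0,0],[0,0,0,0,0,0]]]'

```text
t: 34.33
tool_pos: [0.5022, 0.0608, 0.1598]
orientation: [-3.098, 0.52, -0.001]
force: [0.1, 0.4, -0.9]
opening: 0.0468
gripper_force: 0.0
```

```bash
python3 - <<'E'
from plant import eyes
import cv2,numpy as np
s=eyes.read_camera("side");t=eyes.read_camera("top")
R=lambda i,w,h:cv2.convertScaleAbs(cv2.resize(i,(w,h),interpolation=cv2.INTER_CUBIC),alpha=1.4)
a=np.hstack([R(s[150:200,205:288],400,240),R(s[260:360,310:460],390,260)[:240]])
b=np.hstack([R(t[190:270,200:300],400,320),R(t[195:275,390:487],390,320)])
cv2.imwrite("pics/fin.png",np.vstack([a,b]))
E
```

```text
(no output)
```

View pics/fin.png

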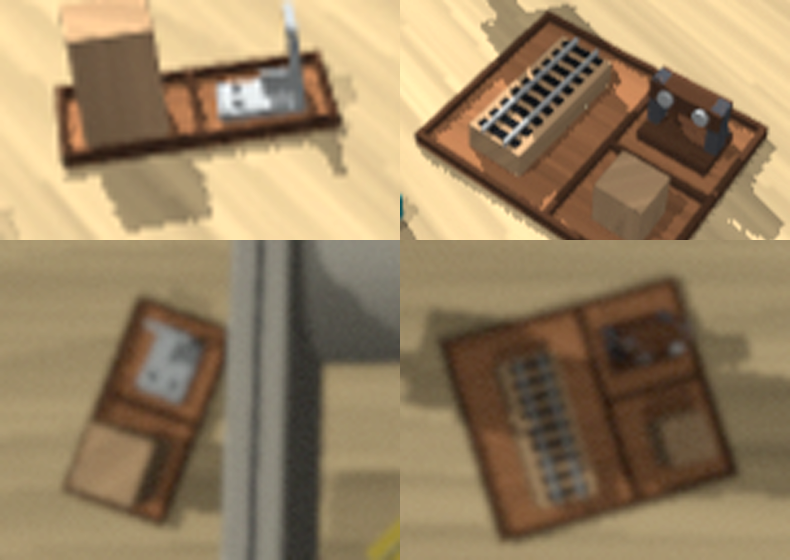

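The pictures show all five pieces upright and flat inside their bays, clear of the strips.

```bash
python3 -c "
from plant import ticket
print(ticket.close_job())"
```

```text
the job is handed in; nothing more can be done
None
```

Both kits are made up and the job is handed in at about 34 s on the robot's clock; the final pictures show all five pieces upright and flat in their bays, but the hand-in returned no pass or fail.

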